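Strip the bush and seat the housing in the V nest

TASK

Draw the brass bush out of the steel housing and stand it upright in the steel dish nearest to the robot. Then set the empty housing upright on the grey plate of the V nest and push it gently into the V until it is fully home, bearing on both steel jaws with the red sprung plunger pushed back, and leave it there. Do not disturb the red bin, the tape roll or the hex key.

Things in the scene. Friction and masses are not known exactly. Their poses are not given: they have to be found in the camera images.
- nest: V nest fixture, fixed: a grey plate 250 x 150 x 10 mm that carries a V block of two upright steel jaws. Origin: centre of the plate's underside (bench level), z up. +x is the direction of pushing, from the open mouth of the V to its narrow end; +y across. The plate in front of the mouth (x from -120 to -10 mm) is clear and flat. The V block does not give under pushes below 50 N
- nest_mean (a point): point on the plate's top at x = 30, y = 0 mm of the nest: the MEAN place of a seated housing's centre. The true one is not measured: the V block is clamped anew each time, up to 10 mm along x and 8 mm along y from here. Slippery jaws 34 mm high, inner faces 30 degrees either side of x, reaching 28 mm back from the seated centre, where they are 106 mm apart; blue block, 46 mm high, behind the V
- plunger_pin (a joint): red sprung plunger, 14 mm across, 22 mm over the plate's top on the centre line of the V, pointing out of its narrow end to the mouth; travel in m along the nest's +x, 0 = fully out, 0.012 = fully in. A housing that bears on both jaws reads 0.007; one that bears on one jaw only, or is short of home, reads less. Its spring is weak (0.2 to 0.5 N) and does not push the standing housing back
- housing: steel housing, a plain tube 64 mm outside, 48 mm inside and 60 mm high, open at both ends, standing upright on the bench; about 0.5 kg (0.4 to 0.65). It takes 1 to 4 N to slide along the plate; a push of 10 to 25 N is enough to seat it. Origin: centre of its underside, z up along its axis
- bush: brass bush, a plain tube 44 mm outside, 32 mm inside and 86 mm high, about 0.35 kg; at the start it stands loose on the bench inside the housing and shows 26 mm above it. Origin: centre of its underside, z up along its axis
- steel_dish: round steel dish, 121 mm across and 24 mm high, loose on the bench, the one nearest to the robot; flat floor 2 mm thick and about 78 mm across. Origin: centre of its underside
- red_bin: red parts bin, 122 x 79 x 52 mm, bystander. Origin: centre of its underside
- tape_roll: roll of black tape, 62 mm across, 19 mm high, lying flat, bystander. Origin: centre of its underside
- hex_key: steel hex key, 33 x 93 x 7 mm, lying on the bench near the robot, bystander. Origin: centre of its underside
Things that resemble listed ones, but are neither listed nor needed, are in the scene too. Leave any blue, pink or purple look-alike of the bush alone.

How it is judged:
By the outcome, as a careful person would: the job done as asked, in the order asked, and still so for the second after the job is handed in, with the robot touching nothing.
It also fails if it takes over 72 s, if anything falls off the work surface, if the arm or the gripper's body presses on something with over 40 N, if the wrist force passes 120 N, or if a joint passes its speed limit or range.

ROBOT

A 6-joint arm with a two-finger parallel gripper is mounted at the origin on a cart in front of the work surface, level with it; the furniture and walls round the work are solid. World frame = base frame: x ahead of the robot, y to its left, z up, the work surface at z = 0. Lengths are in mm, angles in rad, forces in N, time in s.
With the tool pointing down it reaches from about 350 to 875 mm from the base axis. Payload 4.2 kg.
Tool frame: the origin (TCP) lies midway between the tips of the shut fingers; the grasp point (between the pads) lies 19 mm behind it (arm.hold_point_z is the distance from the TCP to the grasp point, in mm); z points along the fingers, y is the line along which they close (so a half turn about z gives the same grasp; the last joint's range is limited). The gripper opens to 85 mm and grips with 20 to 120 N. Pads are 22 mm wide; open, the fingers measure 114 mm over their backs; the gripper's body (76 mm by 85 mm) begins 54 mm behind the grasp point. The pads swing forward as they close: fully open they stand 13 mm farther back than shut.
Start: joints at [1.519, 0.385, 0.008, 0, -1.194, -0.259], TCP at [191.105, 595.045, 231.312] pointing down, gripper open.
Joint ranges: [-3.14, 3.14], [-1.21, 2.06], [-1.07, 1.41], [-3.16, 2.05], [-2.99, -0.16], [-3.1, 3.1]. Speed limits (rad/s): [2.79, 2.79, 3.14, 3.14, 3.14, 3.14].

INTERFACE

Orientations are given as a unit quaternion [x, y, z, w].
In Python, from bench import arm, vision gives the robot as it stands. The module is installed in compiled form; this text tells all that it offers.
- The arm moves only by the tool servo_tool, never from a script. Its argument "plan" is a list of rows, each a list of 7 numbers: the shift along the world's x, y, z each as a share of 300 mm, from -1 to 1, then the turn, a rotation vector about the world's x, y, z each as a share of 2 rad, from -1 to 1, then the opening, from 0 (shut) to 1 (fully open). A call has 1 to 20 rows; each row shifts and turns the commanded pose from where the row before left it; what a row does not reach is not made up. A row lasts 1/8 s, in which the tool goes at most 62.5 mm and 10.7 degrees, less where a joint would pass 70% of its speed; a pose out of reach is approached as far as the arm can. A call with a number of a shift or a turn outside -1 to 1 is refused whole. A call with a gripper value outside its range is refused whole. The fingers move at their own pace and stop on an object; the grip force is fixed at half the most. Time passes only in rows, so rows that do not move let the fingers close. It gives the time, the measured TCP pose, the force, the opening and the grip force at its end, in the units of the state.
- arm.read_state(): the state, without advancing time (a new reading comes with each control period).
- vision.get_image(name): name is "side" or "top"; returns a dict with "image" (420x560x3 uint8, red, green, blue), "z_map" (420x560 float32, mm along the optical axis (not along the pixel's ray), 0 where there is no reading), "K" (3x3 intrinsics, pixels), "world_to_cam" (4x4, takes a point from world to camera coordinates). Camera axes: x right, y down, z forward; pixel columns grow to the right and rows downward; lengths in mm; the calibration is good to about 2 mm. A picture is of the moment at which its call begins.
- arm.job_done(): hands the job in; it is judged then, once.
The state is a dict: "clock": time; "joints": joint angles; "joint_vel": joint speeds; "joint_efforts": joint torques, N m; "position": TCP position; "ee_rot": TCP orientation; "contact_force": force on the tool from outside, world axes, zero at the start; "wrist_torque": the same for the moment, N m; "gripper_width": finger opening in mm; "grasp_force": force on a finger pad.
Only numpy, scipy, OpenCV 4.12 (cv2) and the standard library are available. Lean on these libraries where they do the work, as an engineer would, in place of code of your own. Each camera call takes 0.05 s, during which the arm holds its last target. There are 200 camera calls.

## Working session

There is one attempt and no reset: what is moved stays moved. The work goes in short steps, Python scripts to look and compute and a tool call to move; the robot and the scene stay as the last step left them, time stands still between calls to the robot, and variables do not carry over. Pictures are saved under pics/ and viewed, at most 10 in all, crops included, and the job is handed in when it is done.

Besides the shell and the picture viewer there is one more tool, called after "Emit:" as a command line: name --pt "numbers of a row" for each row, then --argument value for the rest. servo_tool: Moves the arm, as the interface text tells. Its arguments: {"type":"object","properties":{"plan":{"type":"array"}},"required":["plan"]}

```bash
mkdir -p pics; cat > h.py <<'E'
import numpy as np, cv2
from bench import arm, vision
def grab(n,save=None):
    d=vision.get_image(n)
    if save: cv2.imwrite('pics/'+save,d['image'][:,:,::-1])
    return d
def cloud(d):
    z=d['z_map'];K=d['K'];v,u=np.indices(z.shape)
    P=np.stack([(u-K[0,2])/K[0,0]*z,(v-K[1,2])/K[1,1]*z,z,np.ones_like(z)],-1)
    W=P@np.linalg.inv(d['world_to_cam']).T
    W=W[...,:3];W[z<=0]=np.nan
    return W
def ray(d,u,v,h):
    T=np.linalg.inv(d['world_to_cam']);r=T[:3,:3]@np.linalg.inv(d['K'])@[u,v,1];o=T[:3,3]
    return o+r*(h-o[2])/r[2]
E
python3 - <<'E'
from h import *
s=arm.read_state();print(s, arm.hold_point_z)
for n in('top','side'):
    d=grab(n,n+'0.png');print(n,d['K'].tolist(),np.linalg.inv(d['world_to_cam']).round(3).tolist())
    np.savez(n+'0.npz',**d)
E
```

```text
{'clock': 0.0, 'joints': array([ 1.51859448e+00,  3.85593804e-01,  6.58378829e-03, -5.24212376e-04,
       -1.19399076e+00, -2.58575146e-01]), 'joint_vel': array([-0.00068797,  0.00048564, -0.00118098,  0.00030189,  0.00017828,
       -0.00037571]), 'joint_efforts': array([ 6.23676692e-05, -3.92287803e+01,  1.88400578e+01,  4.18629840e+00,
       -4.62357522e-03,  3.65066057e-06]), 'position': array([190.93432181, 594.48961772, 230.17890967]), 'ee_rot': array([ 9.87935879e-01, -1.54859371e-01, -1.28782624e-04,  1.12145548e-03]), 'contact_force': array([ 0.07109812, -0.49638135,  0.0381235 ]), 'wrist_torque': array([ 0.03667568, -0.02162396,  0.023138  ]), 'grasp_force': 0.0, 'gripper_width': 85.33851939368618} 18.700000000000003
top [[485.5946132100954, 0.0, 287.1424647938858], [0.0, 485.5946132100954, 211.58158242248373], [0.0, 0.0, 1.0]] [[0.008, -0.991, 0.132, 296.085], [-1.0, -0.008, 0.0, -157.306], [0.001, -0.132, -0.991, 1503.835], [0.0, 0.0, 0.0, 1.0]]
side [[425.1538411563537, 0.0, 274.44930118523536], [0.0, 425.1538411563537, 209.9213442862914], [0.0, 0.0, 1.0]] [[0.902, -0.269, 0.337, 87.448], [-0.431, -0.595, 0.679, -1001.533], [0.018, -0.757, -0.653, 851.483], [0.0, 0.0, 0.0, 1.0]]
```

View pics/top0.png

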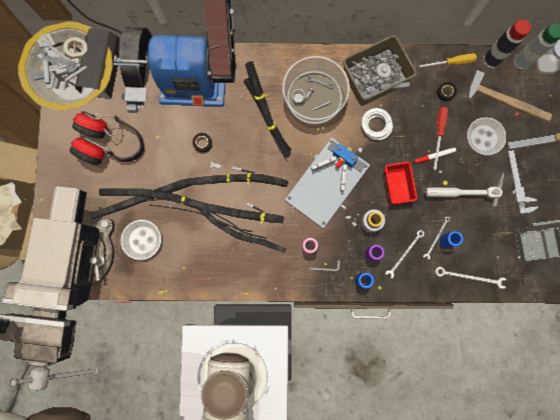

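View pics/side0.png

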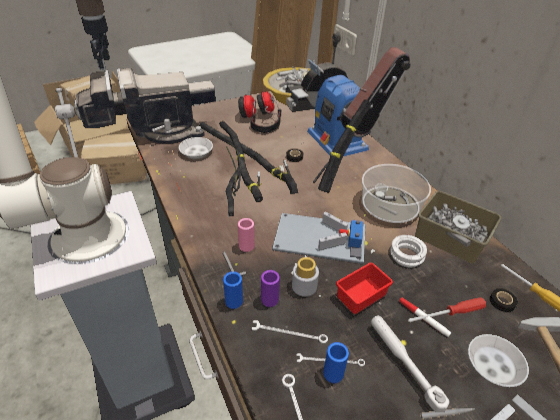

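The top view shows the housing and bush at (374,220), the near dish at (141,239), the nest plate at about (327,183) with the V to the upper right, and the hex key at (325,267). The red bin is at (400,183). The look-alikes are at (376,252), (366,281), (310,245) and (454,240). The side view has the housing at (305,275) and the plate at (320,237).

```bash
cat >> h.py <<'E'
def circ(m):
    c=max(cv2.findContours(m.astype(np.uint8),0,2)[0],key=cv2.contourArea)
    return cv2.minEnclosingCircle(c),cv2.contourArea(c)
def box(W,u0,u1,v0,v1):
    m=np.zeros(W.shape[:2],bool);m[v0:v1,u0:u1]=1;return m
E
python3 - <<'E'
from h import *
d=dict(np.load('top0.npz'));W=cloud(d);hs=cv2.cvtColor(d['image'],cv2.COLOR_RGB2HSV)
print('bench z',np.nanmedian(W[200:215,340:355,2]))
b=box(W,355,395,200,240);z=np.nan_to_num(W[...,2])
for nm,lo,hi,h in(('bush',74,100,86),('housing',45,100,60)):
    (c,r),a=circ(b&(z>lo)&(z<hi));p=ray(d,*c,h);print(nm,c,r,a,p,'diam mm',2*r/485*(1504-h), np.median(z[b&(z>lo)&(z<hi)]))
b=box(W,110,170,210,270);m=b&(z>14)&(z<40);(c,r),a=circ(m);print('dish',c,r,ray(d,*c,24),2*r/485*1480)
# plate
b=box(W,278,375,130,235);m=b&(abs(z-10)<5)&(hs[...,1]<60)&(hs[...,2]>110)
m=cv2.morphologyEx(m.astype(np.uint8),cv2.MORPH_CLOSE,np.ones((5,5)))
c=max(cv2.findContours(m,0,2)[0],key=cv2.contourArea);bx=cv2.boxPoints(cv2.minAreaRect(c))
Q=np.array([ray(d,*q,10) for q in bx]);print('plate',Q.round(1),Q.mean(0),[np.linalg.norm(Q[i]-Q[i-1]) for i in range(4)])
for nm,m in(('blue',(abs(hs[...,0].astype(int)-108)<14)&(hs[...,1]>120)),('red',((hs[...,0]<6)|(hs[...,0]>174))&(hs[...,1]>140)),('jaw',(z>34)&(z<52)&(hs[...,1]<70))):
    m=m&box(W,320,375,135,200);print(nm,m.sum(),np.nanmean(W[m],0).round(1), np.nanmin(W[m],0).round(0),np.nanmax(W[m],0).round(0),np.argwhere(m).mean(0)[::-1])
im=cv2.resize(d['image'][130:300,270:420],None,fx=3.5,fy=3.5,interpolation=cv2.INTER_CUBIC);cv2.imwrite('pics/crop1.png',im[:,:,::-1])
E
```

```text
bench z 1.262620074100596
bush (375.375, 219.0625) 7.625356197357178 159.5 [ 465.35801924 -416.182245     86.        ] diam mm 44.5886807746494 85.93726128936532
housing (373.6571960449219, 219.8013153076172) 11.01933765411377 342.0 [ 466.19535157 -415.75078152   60.        ] diam mm 65.61617968057848 62.65587476077212
dish (140.76315307617188, 239.23684692382812) 20.18364715576172 [405.23422005 289.32428356  24.        ] 123.18267130114369
plate [[ 534.  -144.9   10. ]
 [ 740.  -294.9   10. ]
 [ 642.3 -422.2   10. ]
 [ 439.7 -271.2   10. ]] [ 589.00783841 -283.29329403   10.        ] [np.float64(157.64918461444836), np.float64(254.86070085642825), np.float64(160.502819462847), np.float64(252.68957035454952)]
blue 245 [ 667.9 -332.9   49.3] [ 638. -370.   21.] [ 702. -296.   60.] [345.08571429 154.75102041]
red 31 [ 643.2 -314.4   37.5] [ 632. -325.   30.] [ 655. -306.   43.] [338.61290323 163.4516129 ]
jaw 190 [ 624.1 -310.1   44.6] [ 560. -372.   34.] [ 706. -256.   52.] [337.52631579 169.01578947]
```

View pics/crop1.png

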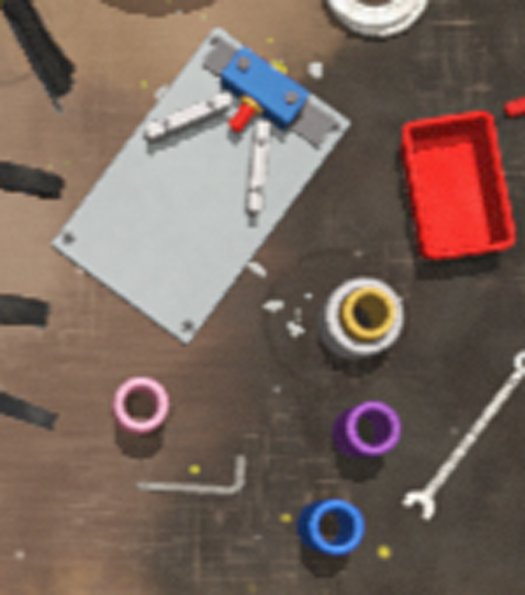

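The crop shows the V's jaws opening to the lower left of the plate. Jaw tips are at about (152,130) and (255,215), the plunger tip at (235,128), and the bush sits in the housing at (368,312).

```bash
python3 - <<'E'
from h import *
d=dict(np.load('top0.npz'));C=np.array([589,-283.3]);
Q=np.array([[534,-144.9],[740,-294.9],[642.3,-422.2],[439.7,-271.2]])
a=Q[1]-Q[0]+Q[2]-Q[3];ux=a/np.hypot(*a);uy=np.array([-ux[1],ux[0]]);print(ux,uy,np.degrees(np.arctan2(ux[1],ux[0])))
for n,x,y,h in(('Ljaw tip',152,130,44),('Rjaw tip',255,215,44),('Ljaw in far',228,108,44),('Rjaw in far',258,125,44),('plunger',233,131,34),('block L',228,60,56),('block R',300,122,56),('bl front L',220,80,56)):
    p=ray(d,270+x/3.5,130+y/3.5,h)[:2]-C;print(n,(p@ux).round(1),(p@uy).round(1))
# side-view check of bush/housing
s=dict(np.load('side0.npz'));W=cloud(s);z=np.nan_to_num(W[...,2])
b=box(W,285,325,250,300)
for lo,hi in((82,95),(56,64)):
    m=b&(z>lo)&(z<hi);print(m.sum(),(np.nanmin(W[m],0)+np.nanmax(W[m],0))/2)
hs=cv2.cvtColor(s['image'],cv2.COLOR_RGB2HSV)
m=((hs[...,0]<6)|(hs[...,0]>174))&(hs[...,1]>140)&box(W,325,365,215,255)
p=W[m][:,:2]-C;print('plunger side',m.sum(),(p@ux).min(),(p@ux).max(),np.median(p@uy),np.median(W[m][:,2]))
E
```

```text
[ 0.80512517 -0.59310493] [0.59310493 0.80512517] -36.37765469534621
Ljaw tip 4.7 61.9
Rjaw tip -2.4 -54.9
Ljaw in far 60.6 20.1
Rjaw in far 64.0 -10.0
plunger 49.0 5.0
block L 92.3 44.7
block R 85.0 -38.2
bl front L 73.6 39.7
128 [ 466.44614573 -415.43911387   86.33177653]
205 [ 466.72502739 -416.33389718   60.15450657]
plunger side 29 51.47317629175985 74.50935758383596 6.493057284543756 38.392857811801264
```

```bash
python3 - <<'E'
from h import *
d=dict(np.load('top0.npz'));W=cloud(d).reshape(-1,3);W=W[~np.isnan(W[:,0])]
xs=range(150,750,50)
print('y\\x',list(xs))
for y in range(600,-500,-50):
    print(y,[int(np.max(W[(abs(W[:,0]-x-25)<25)&(abs(W[:,1]-y+25)<25)][:,2],initial=-1)) for x in xs])
E
```

```text
y\x [150, 200, 250, 300, 350, 400, 450, 500, 550, 600, 650, 700]
600 [234, 236, 233, -1, -1, -1, 5, 8, 11, 11, 11, 10]
550 [327, 238, 236, 214, 212, 211, 166, -1, 10, 12, 70, 63]
500 [236, 237, 237, 214, 212, 212, 174, 173, 11, 86, 93, 95]
450 [236, 237, 233, 212, 210, 208, 172, 173, 34, 80, 93, 92]
400 [-1, 10, 67, 95, 50, 37, 38, 43, 42, 9, 60, 60]
350 [-1, 10, 10, 25, 32, 32, 30, 50, 52, 9, 42, 42]
300 [-1, 12, 9, 32, 31, 29, 34, 55, 52, 9, 35, 36]
250 [-1, 9, 9, 8, 30, 30, 10, 46, 40, 10, 9, 9]
200 [-1, 10, 11, 11, 12, 13, 10, 37, 29, 9, 10, 9]
150 [-1, 9, 10, 9, 10, 13, 31, 39, 34, 25, 28, 28]
100 [-1, 8, 10, 10, 10, 24, 41, 41, 38, 36, 22, 26]
50 [-1, 9, 9, 9, 10, 44, 54, 48, 51, 89, 10, 11]
0 [-1, 11, 9, 11, 65, 64, 98, 100, 79, 85, 11, 10]
-50 [-1, 9, 9, 8, 75, 88, 102, 96, 99, 74, 12, 179]
-100 [-1, 8, 10, 14, 79, 62, 108, 12, 104, 114, 123, 176]
-150 [-1, 8, 12, 10, 79, 12, 11, 19, 91, 112, 98, 14]
-200 [-1, 7, 10, 12, 94, 93, 18, 20, 21, 50, 14, 14]
-250 [-1, 9, 9, 14, 9, 9, 23, 20, 19, 53, 54, 23]
-300 [-1, 9, 9, 15, 12, 12, 15, 20, 52, 60, 63, 55]
-350 [-1, 8, 92, 94, 92, 63, 91, 9, 16, 56, 61, 9]
-400 [-1, 10, 93, 94, 92, 88, 94, 9, 10, 16, 15, 38]
-450 [-1, 11, 13, 10, 11, 9, 9, 58, 60, 58, 9, 37]
```

Emit:
servo_tool --pt "0 0 0.15 0 0 0 1" --pt "0 0 0.15 0 0 0 1" --pt "0 0 0.15 0 0 0 1" --pt "0 0 0.15 0 0 0 1" --pt "0.133 -0.14 0 0 0 -0.0406 1" --pt "0.133 -0.14 0 0 0 -0.0406 1" --pt "0.133 -0.14 0 0 0 -0.0406 1" --pt "0.133 -0.14 0 0 0 -0.0406 1" --pt "0.133 -0.14 0 0 0 0 1" --pt "0.133 -0.14 0 0 0 0 1" --pt "0.133 -0.14 0 0 0 0 1" --pt "0 -0.18 0 0 0 0 1" --pt "0 -0.18 0 0 0 0 1" --pt "0 -0.18 0 0 0 0 1" --pt "0 -0.18 0 0 0 0 1" --pt "0 -0.18 0 0 0 0 1" --pt "0 -0.18 0 0 0 0 1" --pt "0 -0.18 0 0 0 0 1" --pt "0 -0.18 0 0 0 0 1" --pt "0 -0.18 0 0 0 0 1"

```text
clock: 2.6
position: [469.9, -186.6, 411.0]
ee_rot: [0.95, -0.312, -0.0, -0.0]
contact_force: [0.8, -0.2, -0.0]
gripper_width: 85.5
grasp_force: 0.0
```

Emit:
servo_tool --pt "0 -0.15 -0.1 0 0 0 1" --pt "0 -0.15 -0.1 0 0 0 1" --pt "0 -0.15 -0.1 0 0 0 1" --pt "0 -0.15 -0.1 0 0 0 1" --pt "-0.012 -0.165 -0.1 0 0 0 1" --pt "0 0 -0.15 0 0 0 1" --pt "0 0 -0.15 0 0 0 1" --pt "0 0 -0.15 0 0 0 1" --pt "0 0 -0.1 0 0 0 1" --pt "0 0 0 0 0 0 1" --pt "0 0 0 0 0 0 1"

```text
clock: 3.98
position: [467.6, -415.0, 97.5]
ee_rot: [0.95, -0.312, 0.001, 0.0]
contact_force: [0.4, -1.0, 1.0]
gripper_width: 85.0
grasp_force: 0.0
```

```bash
python3 - <<'E'
from h import *
s=arm.read_state();print(s['position'],arm.hold_point_z)
d=grab('side');cv2.imwrite('pics/s1.png',cv2.resize(d['image'][180:320,220:400],None,fx=4,fy=4)[:,:,::-1])
E
```

```text
[ 467.58488614 -415.01776326   97.5400408 ] 18.700000000000003
```

View pics/s1.png

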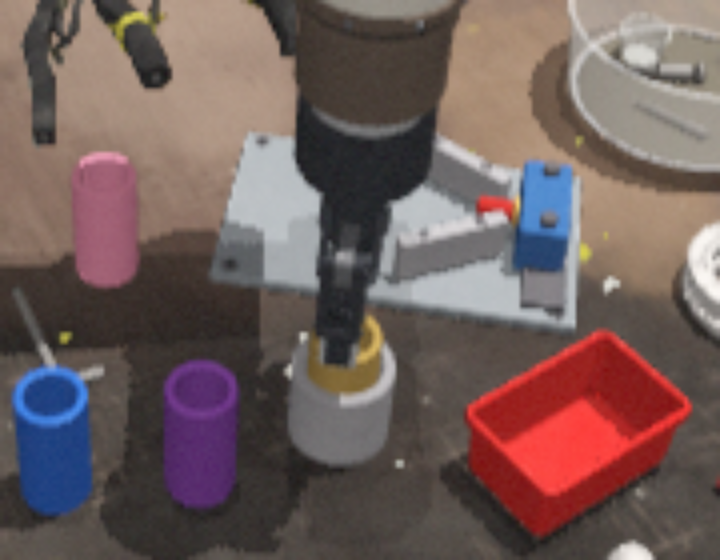

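The side crop shows the open fingers straddling the bush line, with the near finger at (340,345) just above the bush at (345,360). Next I descend and close.

Emit:
servo_tool --pt "-0.004 -0.002 -0.04 0 0 0 1" --pt "0 0 -0.04 0 0 0 1" --pt "0 0 -0.03 0 0 0 1" --pt "0 0 -0.015 0 0 0 1" --pt "0 0 0 0 0 0 1" --pt "0 0 0 0 0 0 0.4" --pt "0 0 0 0 0 0 0.3" --pt "0 0 0 0 0 0 0.3" --pt "0 0 0 0 0 0 0.3" --pt "0 0 0 0 0 0 0.3" --pt "0 0 0 0 0 0 0.3"

```text
clock: 5.4
position: [466.2, -415.3, 59.5]
ee_rot: [0.95, -0.312, 0.001, 0.0]
contact_force: [1.3, 1.5, 5.0]
gripper_width: 41.8
grasp_force: 61.7
```

Emit:
servo_tool --pt "0 0 0.03 0 0 0 0.3" --pt "0 0 0.06 0 0 0 0.3" --pt "0 0 0.06 0 0 0 0.3" --pt "0 0 0.06 0 0 0 0.3" --pt "0 0 0.06 0 0 0 0.3" --pt "0 0 0.06 0 0 0 0.3" --pt "0 0 0.06 0 0 0 0.3" --pt "0 0 0.06 0 0 0 0.3" --pt "0 0 0 0 0 0 0.3"

```text
clock: 6.52
position: [465.5, -415.0, 194.1]
ee_rot: [0.95, -0.313, 0.0, -0.0]
contact_force: [-0.0, -0.2, -3.8]
gripper_width: 41.7
grasp_force: 61.8
```

```bash
python3 - <<'E'
from h import *
s=arm.read_state();print(s['position'],s['contact_force'],s['gripper_width'])
d=grab('side');cv2.imwrite('pics/s2.png',cv2.resize(d['image'][150:320,220:400],None,fx=3,fy=3)[:,:,::-1])
W=cloud(d);hs=cv2.cvtColor(d['image'],cv2.COLOR_RGB2HSV)
m=(abs(hs[...,0].astype(int)-23)<7)&(hs[...,1]>130)&box(W,270,350,180,300);p=W[m];print(m.sum(),np.nanpercentile(p,[2,98],axis=0))
E
```

```text
[ 465.45867569 -414.99239937  194.12386199] [-0.02242685 -0.20969463 -3.78438199] 41.663736421478276
381 [[ 444.9388815  -438.40576991  137.36506228]
 [ 483.53626071 -409.90586158  222.00173099]]
```

View pics/s2.png

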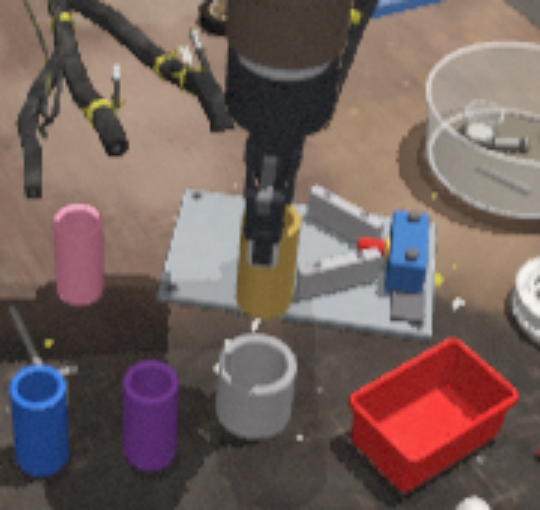

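The picture shows the bush held upright at (268,265), clear of the empty housing at (256,390), which has not moved. Now to the dish.

Emit:
servo_tool --pt "0 0 0.12 0 0 0 0.3" --pt "0 0.05 0.12 0 0 0 0.3" --pt "-0.014 0.12 0 0 0 0 0.3" --pt "-0.014 0.17 0 0 0 0 0.3" --pt "-0.014 0.18 0 0 0 0 0.3" --pt "-0.014 0.18 0 0 0 0 0.3" --pt "-0.014 0.18 0 0 0 0 0.3" --pt "-0.014 0.18 0 0 0 0 0.3" --pt "-0.014 0.18 0 0 0 0 0.3" --pt "-0.014 0.18 0 0 0 0 0.3" --pt "-0.014 0.18 0 0 0 0 0.3" --pt "-0.014 0.18 0 0 0 0 0.3" --pt "-0.014 0.18 0 0 0 0 0.3" --pt "-0.014 0.18 0 0 0 0 0.3" --pt "-0.014 0.18 0 0 0 0 0.3" --pt "-0.014 0.12 0 0 0 0 0.3" --pt "-0.004 0.067 0 0 0 0 0.3" --pt "0 0 0 0 0 0 0.3" --pt "0 0 0 0 0 0 0.3"

```text
clock: 8.95
position: [405.4, 335.9, 265.2]
ee_rot: [0.95, -0.313, -0.0, 0.001]
contact_force: [-0.1, -0.7, -4.3]
gripper_width: 42.2
grasp_force: 62.1
```

Emit:
servo_tool --pt "0 -0.08 0 0 0 0 0.3" --pt "0 -0.076 0 0 0 0 0.3" --pt "0 0 -0.1 0 0 0 0.3" --pt "0 0 -0.14 0 0 0 0.3" --pt "0 0 -0.14 0 0 0 0.3" --pt "0 0 -0.1 0 0 0 0.3" --pt "0 0 -0.08 0 0 0 0.3" --pt "0 0 -0.04 0 0 0 0.3" --pt "0 0 0 0 0 0 0.3" --pt "0 0 0 0 0 0 0.3"

```text
clock: 10.2
position: [406.3, 290.6, 87.0]
ee_rot: [0.95, -0.312, 0.001, -0.001]
contact_force: [0.5, 0.9, -3.4]
gripper_width: 42.0
grasp_force: 61.9
```

```bash
python3 - <<'E'
from h import *
s=arm.read_state();print(s['position'],s['contact_force'])
d=grab('side');W=cloud(d);hs=cv2.cvtColor(d['image'],cv2.COLOR_RGB2HSV)
m=(abs(hs[...,0].astype(int)-23)<7)&(hs[...,1]>130)&box(W,170,225,100,170);p=W[m];print(m.sum(),np.nanpercentile(p,[2,98],axis=0))
cv2.imwrite('pics/s3.png',cv2.resize(d['image'][80:180,120:270],None,fx=4,fy=4)[:,:,::-1])
E
```

```text
[406.32392938 290.62606653  87.01686258] [ 0.50666903  0.89697651 -3.35508884]
220 [[387.73141107 265.8948454   33.75585977]
 [424.77294649 304.01250553 116.68049189]]
```

View pics/s3.png

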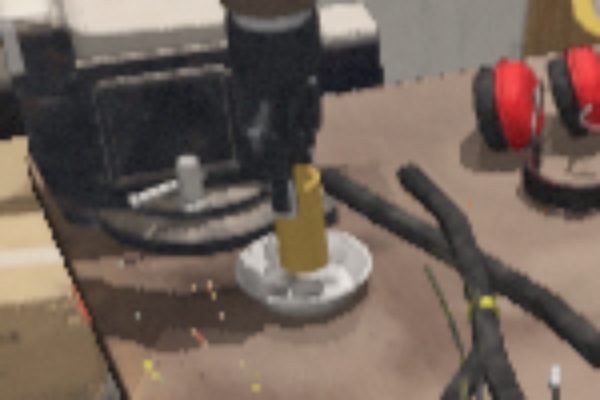

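The bush hangs upright over the dish centre at about (303,220), with the dish at (305,270). I lower it the last 25 mm slowly.

Emit:
servo_tool --pt "-0.003 -0.004 -0.03 0 0 0 0.3" --pt "0 0 -0.03 0 0 0 0.3" --pt "0 0 -0.015 0 0 0 0.3" --pt "0 0 -0.005 0 0 0 0.3" --pt "0 0 0 0 0 0 0.3"

```text
clock: 10.88
position: [404.9, 289.3, 61.8]
ee_rot: [0.95, -0.312, 0.0, -0.0]
contact_force: [0.6, -0.3, -3.2]
gripper_width: 41.6
grasp_force: 62.1
```

Emit:
servo_tool --pt "0 0 -0.004 0 0 0 0.3" --pt "0 0 -0.004 0 0 0 0.3" --pt "0 0 0 0 0 0 0.3"

```text
clock: 11.25
position: [405.1, 289.5, 61.5]
ee_rot: [0.95, -0.312, 0.001, -0.001]
contact_force: [-4.5, -1.7, 10.6]
gripper_width: 42.0
grasp_force: 63.7
```

Emit:
servo_tool --pt "0 0 0.002 0 0 0 0.4" --pt "0 0 0 0 0 0 0.55" --pt "0 0 0 0 0 0 0.7" --pt "0 0 0 0 0 0 0.8" --pt "0 0 0 0 0 0 0.8" --pt "0 0 0.05 0 0 0 0.8" --pt "0 0 0.1 0 0 0 0.8" --pt "0 0 0.15 0 0 0 0.8" --pt "0 0 0.15 0 0 0 0.8" --pt "0 0 0.15 0 0 0 1" --pt "0 0 0.05 0 0 0 1" --pt "0 0 0 0 0 0 1"

```text
clock: 12.75
position: [404.7, 289.2, 255.4]
ee_rot: [0.95, -0.313, 0.0, -0.001]
contact_force: [-0.2, 0.0, -0.1]
gripper_width: 85.5
grasp_force: 0.0
```

```bash
python3 - <<'E'
from h import *
s=arm.read_state();print(s['position'],s['contact_force'],s['gripper_width'])
d=grab('side');W=cloud(d);hs=cv2.cvtColor(d['image'],cv2.COLOR_RGB2HSV)
m=(abs(hs[...,0].astype(int)-23)<7)&(hs[...,1]>130)&box(W,170,225,100,170);p=W[m];print(m.sum(),np.nanpercentile(p,[2,98],axis=0))
m=box(W,170,225,100,170)&(W[...,2]>82)&(W[...,2]<95);p=W[m];print(m.sum(),(np.nanmin(p,0)+np.nanmax(p,0))/2)
z=np.nan_to_num(W[...,2]);b=box(W,270,340,240,310);m=b&(z>56)&(z<64);print('housing',m.sum(),(np.nanmin(W[m],0)+np.nanmax(W[m],0))/2)
E
```

```text
[404.72141031 289.23255209 255.42245443] [-0.24877569  0.04478553 -0.13076047] 85.460865860329
277 [[386.57582469 264.06950846   9.58938568]
 [423.31683489 305.24049073  91.55485692]]
149 [398.08161794 343.336303    88.47404767]
housing 257 [ 441.37262845 -430.58561092   60.02083423]
```

Emit:
servo_tool --pt "0.014 -0.1 0 0 0 0 1" --pt "0.014 -0.1 0 0 0 0 1" --pt "0.014 -0.18 0 0 0 0 1" --pt "0.014 -0.18 0 0 0 0 1" --pt "0.014 -0.18 0 0 0 0 1" --pt "0.014 -0.18 0 0 0 0 1" --pt "0.014 -0.18 0 0 0 0 1" --pt "0.014 -0.18 0 0 0 0 1" --pt "0.014 -0.18 0 0 0 0 1" --pt "0.014 -0.18 0 0 0 0 1" --pt "0.014 -0.18 0 0 0 0 1" --pt "0.014 -0.18 0 0 0 0 1" --pt "0.014 -0.18 0 0 0 0 1" --pt "0.014 -0.1 0 0 0 0 1" --pt "0.01 -0.07 0 0 0 0 1" --pt "0 0 -0.15 0 0 0 1" --pt "0 0 -0.15 0 0 0 1" --pt "0 0 -0.15 0 0 0 1" --pt "0 0 -0.05 0 0 0 1" --pt "0 0 0 0 0 0 1"

```text
clock: 15.3
position: [465.9, -415.7, 103.5]
ee_rot: [0.95, -0.312, -0.002, -0.0]
contact_force: [0.4, 0.3, 0.9]
gripper_width: 85.1
grasp_force: 0.0
```

```bash
python3 - <<'E'
from h import *
s=arm.read_state();print(s['position'],s['contact_force'],s['gripper_width'])
for n,bb in(('side',(285,325,250,300)),('top',(355,395,200,240))):
  d=grab(n);W=cloud(d);z=np.nan_to_num(W[...,2]);b=box(W,*bb);m=b&(z>56)&(z<65);print(n,m.sum(),(np.nanmin(W[m],0)+np.nanmax(W[m],0))/2,np.ptp(W[m],axis=0))
t=d
z=np.nan_to_num(W[...,2]);m=box(W,110,170,210,270)&(z>74)&(z<100);(c,r),a=circ(m);print('bush',ray(t,*c,88),r*2/485*1418)
E
```

```text
[ 465.86513772 -415.70548277  103.47065128] [0.42477709 0.2792883  0.8656805 ] 85.13875308848824
side 190 [ 466.85974721 -416.78005086   60.53391277] [63.65755934 62.75822296  8.71104364]
top 75 [ 462.41764872 -413.37062008   60.56211133] [54.60556041 53.93125561  8.7790256 ]
bush [404.02106635 284.08561091  88.        ] 48.21966706895337
```

Emit:
servo_tool --pt "0.002 -0.002 -0.08 0 0 0 1" --pt "0 0 -0.08 0 0 0 1" --pt "0 0 -0.08 0 0 0 1" --pt "0 0 -0.045 0 0 0 1" --pt "0 0 0 0 0 0 1" --pt "0 0 0 0 0 0 0.8" --pt "0 0 0 0 0 0 0.7" --pt "0 0 0 0 0 0 0.6" --pt "0 0 0 0 0 0 0.6" --pt "0 0 0 0 0 0 0.6"

```text
clock: 16.65
position: [468.4, -417.1, 21.3]
ee_rot: [0.95, -0.312, 0.002, 0.0]
contact_force: [-0.5, 2.0, 6.4]
gripper_width: 62.5
grasp_force: 67.7
```

Emit:
servo_tool --pt "0 0 0.03 0 0 0 0.6" --pt "0 0 0.08 0 0 0 0.6" --pt "0 0 0.08 0 0 0 0.6" --pt "0 0 0.08 0 0 0 0.6" --pt "0.04 0.06 0 0 0 0 0.6" --pt "0.08 0.12 0 0 0 0 0.6" --pt "0.08 0.12 0 0 0 0 0.6" --pt "0.08 0.12 0 0 0 0 0.6" --pt "0.056 0.093 0 0 0 0 0.6" --pt "0 0 0 0 0 0 0.6" --pt "0 0 0 0 0 0 0.6"

```text
clock: 18.02
position: [566.8, -261.7, 98.9]
ee_rot: [0.95, -0.312, -0.002, -0.0]
contact_force: [0.4, 0.1, -4.9]
gripper_width: 62.9
grasp_force: 68.1
```

```bash
python3 - <<'E'
from h import *
s=arm.read_state();print(s['position'],s['contact_force'],s['gripper_width'])
d=grab('side');W=cloud(d);cv2.imwrite('pics/s4.png',cv2.resize(d['image'][150:290,240:400],None,fx=4,fy=4)[:,:,::-1])
E
```

```text
[ 566.7855135  -261.72285961   98.90555451] [ 0.38462678  0.05162171 -4.93057446] 62.917281086854295
```

View pics/s4.png

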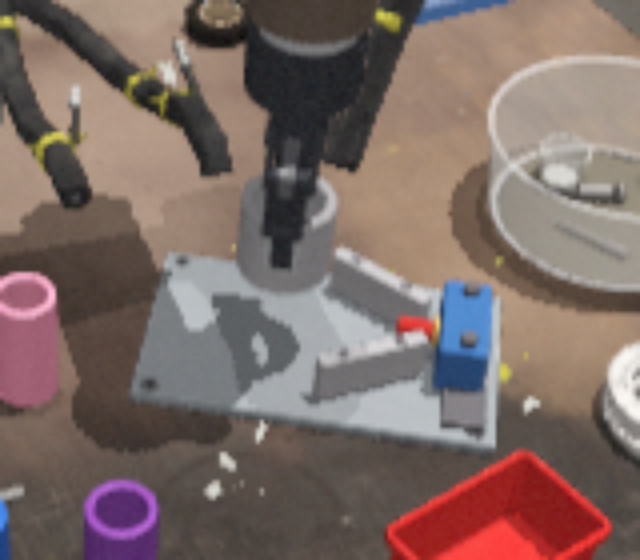

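The housing hangs upright at (287,235) in the crop, over the plate ahead of the mouth. Now lowering.

Emit:
servo_tool --pt "0 0 -0.07 0 0 0 0.6" --pt "0 0 -0.07 0 0 0 0.6" --pt "0 0 -0.05 0 0 0 0.6" --pt "0 0 -0.025 0 0 0 0.6" --pt "0 0 0 0 0 0 0.6" --pt "0 0 0 0 0 0 0.6"

```text
clock: 18.82
position: [568.6, -262.9, 36.8]
ee_rot: [0.95, -0.312, 0.001, -0.0]
contact_force: [0.2, 0.3, -6.1]
gripper_width: 62.3
grasp_force: 68.1
```

Emit:
servo_tool --pt "0 0 -0.01 0 0 0 0.6" --pt "0 0 -0.007 0 0 0 0.6" --pt "0 0 0 0 0 0 0.6"

```text
clock: 19.2
position: [568.1, -262.6, 31.4]
ee_rot: [0.95, -0.312, 0.0, 0.0]
contact_force: [-1.2, 1.4, -2.8]
gripper_width: 62.9
grasp_force: 68.3
```

Emit:
servo_tool --pt "0 0 -0.003 0 0 0 0.6" --pt "0 0 -0.003 0 0 0 0.6" --pt "0 0 0 0 0 0 0.6"

```text
clock: 19.58
position: [568.1, -262.7, 31.3]
ee_rot: [0.95, -0.312, 0.0, 0.0]
contact_force: [-3.9, 3.9, 7.6]
gripper_width: 62.9
grasp_force: 69.7
```

Emit:
servo_tool --pt "0 0 0.004 0 0 0 0.72" --pt "0 0 0 0 0 0 0.8" --pt "0 0 0 0 0 0 0.9" --pt "0 0 0 0 0 0 0.95" --pt "0 0 0 0 0 0 0.95" --pt "0 0 0.04 0 0 0 0.95" --pt "0 0 0.1 0 0 0 0.95" --pt "0 0 0.1 0 0 0 0.95" --pt "0 0 0.1 0 0 0 0.95" --pt "-0.078 0.057 0 0 0 0 0" --pt "-0.078 0.057 0 0 0 0 0" --pt "0 0 0 0 0 0 0" --pt "0 0 0 0 0 0 0" --pt "0 0 0 0 0 0 0"

```text
clock: 21.32
position: [521.9, -228.8, 132.5]
ee_rot: [0.95, -0.313, 0.0, 0.0]
contact_force: [0.1, 0.2, -0.1]
gripper_width: 0.0
grasp_force: 0.0
```

```bash
cat >> h.py <<'E'
C=np.array([589,-283.3]);ux=np.array([0.8051,-0.5931]);uy=np.array([0.5931,0.8051])
def loc(p): p=np.asarray(p)[...,:2]-C; return np.stack([p@ux,p@uy],-1)
def hous():
    d=grab('side');W=cloud(d);z=np.nan_to_num(W[...,2]);L=loc(np.nan_to_num(W))
    m=(abs(z-70)<4)&(abs(L[...,0])<80)&(abs(L[...,1]-4)<45)
    print('housing rim',m.sum(),(L[m].min(0)+L[m].max(0))/2,np.ptp(L[m],axis=0))
    hs=cv2.cvtColor(d['image'],cv2.COLOR_RGB2HSV)
    m=((hs[...,0]<6)|(hs[...,0]>174))&(hs[...,1]>140)&box(W,325,365,215,255)
    print('red px',m.sum(),L[m].min(0) if m.any() else '')
    return d
E
python3 - <<'E'
from h import *
s=arm.read_state();print(s['position'],loc(s['position']),s['contact_force'],s['gripper_width'])
d=hous();cv2.imwrite('pics/s5.png',cv2.resize(d['image'][150:290,240:400],None,fx=4,fy=4)[:,:,::-1])
E
```

```text
[ 521.88177062 -228.84733863  132.49576015] [-86.33275993   4.03201583] [ 0.09668297  0.19903839 -0.12228881] 0.006648478725633926
housing rim 160 [-30.36587383   5.11421346] [62.92851114 65.73986451]
red px 29 [51.32418542  0.12606483]
```

View pics/s5.png

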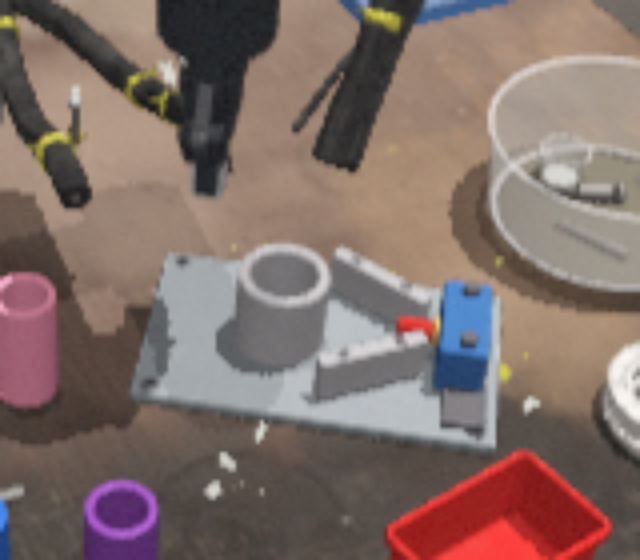

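The housing stands at (283,305) in front of the mouth, with the shut fingers behind it at (208,180). I go down behind it.

Emit:
servo_tool --pt "0.002 0.003 -0.09 0 0 0 0" --pt "0 0 -0.1 0 0 0 0" --pt "0 0 -0.1 0 0 0 0" --pt "0 0 -0.055 0 0 0 0" --pt "0 0 -0.01 0 0 0 0" --pt "0 0 0 0 0 0 0"

```text
clock: 22.12
position: [522.5, -227.8, 26.4]
ee_rot: [0.95, -0.312, 0.001, 0.0]
contact_force: [0.4, 0.3, 0.9]
gripper_width: 0.1
grasp_force: 0.0
```

Emit:
servo_tool --pt "0.0161 -0.0119 0 0 0 0 0" --pt "0.0161 -0.0119 0 0 0 0 0" --pt "0.0161 -0.0119 0 0 0 0 0" --pt "0.0161 -0.0119 0 0 0 0 0" --pt "0.0161 -0.0119 0 0 0 0 0" --pt "0.0161 -0.0119 0 0 0 0 0" --pt "0.0161 -0.0119 0 0 0 0 0" --pt "0.0161 -0.0119 0 0 0 0 0" --pt "0 0 0 0 0 0 0"

```text
clock: 23.25
position: [561.5, -256.7, 25.7]
ee_rot: [0.95, -0.313, 0.001, -0.0]
contact_force: [-0.7, 0.4, 0.5]
gripper_width: 0.2
grasp_force: 0.0
```

```bash
python3 - <<'E'
from h import *
s=arm.read_state();print(loc(s['position']),s['contact_force'],s['contact_force'][:2]@ux)
hous()
E
```

```text
[-37.94356976   5.13200045] [-0.69655528  0.40072883  0.53725323] -0.7984689273922744
housing rim 178 [5.17473318 4.04953361] [64.04313511 66.44810679]
red px 29 [51.49261719  0.46949167]
```

Emit:
servo_tool --pt "0.0107 -0.0079 0 0 0 0 0" --pt "0.0107 -0.0079 0 0 0 0 0" --pt "0.0107 -0.0079 0 0 0 0 0" --pt "0.0107 -0.0079 0 0 0 0 0" --pt "0 0 0 0 0 0 0"

```text
clock: 23.92
position: [573.1, -265.3, 25.6]
ee_rot: [0.95, -0.313, -0.0, -0.0]
contact_force: [-2.6, 4.0, 1.7]
gripper_width: 0.2
grasp_force: 0.0
```

Emit:
servo_tool --pt "0.0054 -0.004 0 0 0 0 0" --pt "0.0027 -0.002 0 0 0 0 0" --pt "0 0 0 0 0 0 0"

```text
clock: 24.3
position: [575.8, -267.5, 25.6]
ee_rot: [0.95, -0.312, 0.0, 0.0]
contact_force: [-2.0, 2.4, -1.0]
gripper_width: 0.0
grasp_force: 0.0
```

```bash
python3 - <<'E'
from h import *
s=arm.read_state();print(loc(s['position']),s['contact_force'],s['contact_force'][:2]@ux)
hous()
E
```

```text
[-19.95646927   4.87949879] [-2.01853721  2.35722414 -0.9532398 ] -3.023193944100324
housing rim 165 [23.65953309  8.20033982] [64.73706188 65.28474134]
red px 22 [56.58285102  1.17471194]
```

Emit:
servo_tool --pt "0.0027 -0.002 0 0 0 0 0" --pt "0.0027 -0.002 0 0 0 0 0" --pt "0 0 0 0 0 0 0"

```text
clock: 24.72
position: [577.0, -268.3, 25.8]
ee_rot: [0.95, -0.312, -0.0, -0.0]
contact_force: [-3.9, 4.5, 0.9]
gripper_width: -0.0
grasp_force: 0.0
```

Emit:
servo_tool --pt "0.0027 -0.002 0 0 0 0 0" --pt "0.0027 -0.002 0 0 0 0 0" --pt "0 0 0 0 0 0 0"

```text
clock: 25.1
position: [577.7, -268.7, 25.8]
ee_rot: [0.95, -0.312, -0.002, -0.0]
contact_force: [-6.0, 6.2, 2.9]
gripper_width: 0.0
grasp_force: 0.0
```

```bash
python3 - <<'E'
from h import *
s=arm.read_state();print(loc(s['position']),s['contact_force'],s['contact_force'][:2]@ux,s['contact_force'][:2]@uy)
hous()
E
```

```text
[-17.7975269    5.03875388] [-5.95148594  6.20405692  2.88697356] -8.471167484807664 1.4650599139463951
housing rim 158 [15.96810532  9.07721581] [84.79311074 67.19025858]
red px 18 [59.2885807   1.72110448]
```

Emit:
servo_tool --pt "0.0027 -0.002 0 0 0 0 0" --pt "0.0027 -0.002 0 0 0 0 0" --pt "0.0027 -0.002 0 0 0 0 0" --pt "0 0 0 0 0 0 0" --pt "0 0 0 0 0 0 0"

```text
clock: 25.78
position: [577.3, -269.2, 25.5]
ee_rot: [0.95, -0.313, -0.005, -0.0]
contact_force: [-9.7, 12.4, 6.8]
gripper_width: 0.0
grasp_force: 0.0
```

```bash
python3 - <<'E'
from h import *
s=arm.read_state();print(loc(s['position']),s['contact_force'],s['contact_force'][:2]@ux,s['contact_force'][:2]@uy)
hous()
E
```

```text
[-17.75410558   4.37522904] [-9.69240712 12.41279645  6.75553395] -15.165386542957393 4.244975757395389
housing rim 162 [26.14588205  8.09806835] [64.39771519 65.68970868]
red px 18 [59.34498987  1.68690683]
```

Force rises to 15 N with no further travel, and the plunger has gone back about 7–8 mm, so the housing is seated. I back off and check.

Emit:
servo_tool --pt "-0.0135 0.01 0 0 0 0 0" --pt "-0.027 0.02 0 0 0 0 0" --pt "-0.054 0.04 0 0 0 0 0" --pt "-0.054 0.04 0 0 0 0 0" --pt "0 0 0.1 0 0 0 0" --pt "0 0 0.15 0 0 0 0" --pt "0 0 0.15 0 0 0 0" --pt "-0.1 0.15 0.1 0 0 0 0" --pt "-0.1 0.15 0 0 0 0 0" --pt "0 0.15 0 0 0 0 0" --pt "0 0 0 0 0 0 0"

```text
clock: 27.2
position: [477.7, -101.7, 177.2]
ee_rot: [0.951, -0.31, 0.002, -0.001]
contact_force: [0.4, -0.6, -0.3]
gripper_width: -0.3
grasp_force: 0.0
```

```bash
python3 - <<'E'
from h import *
s=arm.read_state();print(s['position'],s['contact_force'])
d=hous();W=cloud(d);z=np.nan_to_num(W[...,2]);L=loc(np.nan_to_num(W))
t=grab('top');Wt=cloud(t);zt=np.nan_to_num(Wt[...,2]);m=box(Wt,305,365,140,215)&(abs(zt-70)<6);(c,r),a=circ(m);print('top',loc(ray(t,*c,70)),r*2/485*1434,a)
a=cv2.resize(d['image'][200:265,290:390],None,fx=5,fy=5,interpolation=2);b=cv2.resize(t['image'][130:200,295:375],None,fx=4,fy=4.643,interpolation=2)
cv2.imwrite('pics/fin.png',cv2.resize(np.hstack([a,b]),None,fx=.95,fy=.95)[:,:,::-1])
E
```

```text
[ 477.67814312 -101.73672483  177.2341769 ] [ 0.36334909 -0.62067369 -0.32268696]
housing rim 165 [25.34287857  7.73286182] [62.04252724 67.07181555]
red px 19 [-642.22913 -121.25107]
top [24.76440374  7.0996769 ] 62.93692821227398 319.0
```

View pics/fin.png

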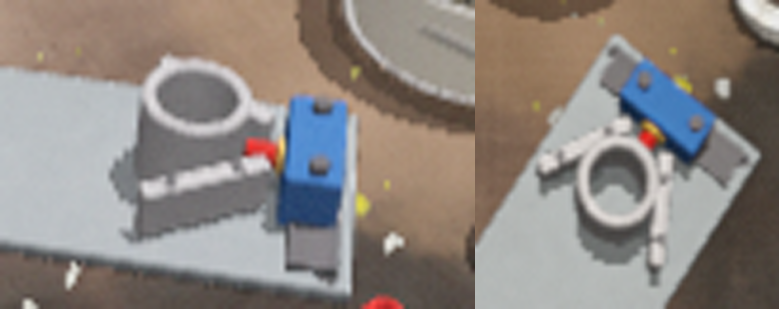

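Both views show the housing in the V with the plunger pushed back. I check the gap to each jaw against lines fitted to the jaws in the first pictures.

```bash
python3 - <<'E'
from h import *
for n in('top','side'):
    d0=dict(np.load(n+'0.npz'));W=cloud(d0);z=np.nan_to_num(W[...,2]);L=loc(np.nan_to_num(W))
    m=(abs(z-44)<3)&(L[...,0]>-12)&(L[...,0]<66)&(abs(L[...,1]-4)<75)
    hs=cv2.cvtColor(d0['image'],cv2.COLOR_RGB2HSV);m&=hs[...,1]<80
    d=grab(n);Wn=cloud(d);zn=np.nan_to_num(Wn[...,2]);Ln=loc(np.nan_to_num(Wn))
    r=(abs(zn-70)<4)&(abs(Ln[...,0]-26)<60)&(abs(Ln[...,1]-6)<60)
    ell=cv2.fitEllipse(max(cv2.findContours(r.astype(np.uint8),0,1)[0],key=len));c=loc(ray(d,*ell[0],70));print(n,'centre',c)
    for s in(1,-1):
        P=np.array([loc(ray(d0,u,v,44)) for v,u in np.argwhere(m&(s*(L[...,1]-5)>0))])
        vx,vy,x0,y0=cv2.fitLine(P.astype(np.float32),cv2.DIST_HUBER,0,.01,.01).ravel()
        print(s,len(P),'angle',np.degrees(np.arctan(vy/vx)),'dist of centre to jaw midline',abs((c[0]-x0)*vy-(c[1]-y0)*vx))
    q=((hs[...,0]<6)|(hs[...,0]>174))&(hs[...,1]>130)&(abs(L[...,0]-55)<20)&(abs(L[...,1]-5)<15)
    h1=cv2.cvtColor(d['image'],cv2.COLOR_RGB2HSV);q1=((h1[...,0]<6)|(h1[...,0]>174))&(h1[...,1]>130)&(abs(Ln[...,0]-58)<20)&(abs(Ln[...,1]-5)<15)
    print('red before/after',np.sort(L[q][:,0])[:4],np.sort(Ln[q1][:,0])[:4],q.sum(),q1.sum())
E
```

```text
top centre [24.69030845  7.31274411]
1 59 angle -30.170635 dist of centre to jaw midline 38.24651044481745
-1 59 angle 32.962276 dist of centre to jaw midline 37.451116798214436
red before/after [51.04760974 51.2578354  52.20925758 52.35399053] [66.0197197  66.31964876 68.21966272 68.36428422] 31 12
side centre [25.24345693  7.10554291]
1 67 angle -30.17833 dist of centre to jaw midline 36.81269267836699
-1 92 angle 31.660818 dist of centre to jaw midline 37.35116034007435
red before/after [51.16611359 51.47193258 51.89541966 53.45916795] [58.97428174 59.21149813 59.76208499 59.99598448] 31 20
```

The centre lies 37–38 mm from both jaw midlines, so it bears on both jaws, and the plunger is back about 7.8 mm. I hand it in.

```bash
python3 -c "
from bench import arm
print(arm.job_done())"
```

```text
the job is handed in; nothing more can be done
None
```

The bush stands upright in the near dish and the empty housing is seated in the V against both jaws, with the plunger pushed back about 7–8 mm; the job was handed in at about 27 s on the robot clock.

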